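Feel for the hidden release notch and pop the case open

TASK

Pop open the blue case: the catch sits in a notch hidden in the black ledge behind its lid. With the gripper shut, put the fingertips on the red mark at the left end of the ledge, slide them along the ledge to the right until they find the notch, then press the catch inside it fully down so that the lid comes up ajar, and move clear. Do not pick up or shift the things standing around.

Things in the scene. Friction and masses are not known exactly. Their poses are not given: they have to be found in the camera images.
- case: Blue case fixed to the table, 130 mm deep (x), 230 mm long (y); origin at the centre of its underside, on the table. x points away from the robot (yaw 0.3 to 0.8 rad), y left along the case, z up. The lid covers x = -65 to +24 mm, its top 57 mm up; behind it, x = +25 to +65 mm, a rigid flat black ledge runs the whole length, 50 mm above the table, open at the back
- ledge_mid (a point): Middle of the ledge's length, at its top, case frame (0.045, 0, 0.050) m. A notch is cut across the ledge's full depth, 44 mm long in y, wide enough for a shut gripper's fingertips; its centre lies within 30 mm of this point to the left or right, different each time and not reported. Its floor is the top of the catch, 8 mm below the ledge
- ledge_mark (a point): Centre of the red mark on top of the ledge at its left end (16 mm in y by 36 mm in x), 15 mm from the ledge's left end; case frame (0.045, 0.100, 0.050) m
- catch (a joint): Black release catch, a plate 42 mm (y) by 38 mm (x) at the bottom of the notch: 0 up (as at the start), 0.008 m fully down. It goes straight down under about 5 to 8 N and stays where it is pushed to
- case_lid (a joint): Blue case lid, hinged along the side near the robot; 0 shut, about 0.064 rad popped open (its back edge then 6 mm higher). The catch drives it: it rises in step as the catch goes down
- sanding_cork: Bystander, loose: brown sanding cork block, 36 x 62 x 26 mm; origin at the centre of its underside
- pencil: Bystander, loose: red pencil lying flat, 8 x 162 x 8 mm; origin at the centre of its underside
- pigment_tin: Bystander, loose: round cream and brown tin, 62 mm across, 49 mm tall; origin at the centre of its underside
- resin_bottle: Bystander, loose: white bottle with a blue cap, 60 mm across, 141 mm tall; origin at the centre of its underside

How it is judged:
By the outcome, as a careful person would: the job done as asked, in the order asked, and still so for the second after the job is handed in, with the robot touching nothing.
It also fails if it takes over 59 s, if anything falls off the work surface, if the arm or the gripper's body presses on something with over 40 N, if the wrist force passes 120 N, or if a joint passes its speed limit or range.

ROBOT

A 7-joint arm with a two-finger parallel gripper is mounted at the origin on a cart in front of the work surface, level with it; the furniture and walls round the work are solid. World frame = base frame: x ahead of the robot, y to its left, z up, the work surface at z = 0. Lengths are in m, angles in rad, forces in N, time in s.
With the tool pointing down it reaches from about 0.4 to 0.9 m from the base axis. Payload 5.5 kg.
Tool frame: the origin (TCP) lies midway between the tips of the shut fingers; the grasp point (between the pads) lies 19 mm behind it (manip.grip_depth is the distance from the TCP to the grasp point, in m); z points along the fingers, y is the line along which they close (so a half turn about z gives the same grasp; the last joint's range is limited). The gripper opens to 92 mm and grips with 3 to 60 N. Pads are 19 mm wide; open, the fingers measure 130 mm over their backs; the gripper's body (75 mm by 190 mm) begins 47 mm behind the grasp point.
Start: joints at [-0.845, 0.501, -0.427, 1.55, 0.221, 1.138, -0.21], TCP at [0.29, 0.582, 0.227] pointing down, gripper open.
Joint ranges: [-2.88, 2.88], [-0.31, 2.03], [-1.54, 1.56], [0.2, 2.42], [-1.41, 4.55], [0.19, 2.02], [-2.57, 2.57]. Speed limits (rad/s): [2.57, 2.57, 3.14, 3.14, 3.14, 3.14, 3.14].

INTERFACE

Orientations are given as a unit quaternion [x, y, z, w].
In Python, from bench import manip, effector, viewer gives the robot as it stands. Calls block until the motion is done:
- manip.move_pose(position, orientation): joint-space move of the TCP to a pose.
- manip.servo_line(position, ori=None, vel=0.15): straight line of the TCP; ori=None keeps the orientation; vel is the mean speed in m/s.
- manip.movej(angles): joint-space move.
- effector.open_jaws() and effector.close(f_grip=None): open the fingers fully, or close them until they stop; f_grip is the grip in N (None keeps the last).
- manip.sleep(seconds).
- manip.solve_ik(position, orientation): joint angles nearest the present ones, or None.
- viewer.get_image(name): name is "scene" or "side" or "wrist"; returns the picture (420x560x3 uint8, red, green, blue); there is no depth.
- viewer.get_calibration(name): a dict with "vfov" (degrees; the focal length in pixels is half the picture's height over the tangent of half this angle, whatever the lens; pixels are square), "cx", "cy" (the principal point, pixels), "dist_coeffs" ([k1, k2, p1, p2, k3] as OpenCV has them; the pictures are not rectified), "eye" and "attitude" of the camera in the world. Camera axes: x right, y down, z forward; pixel columns grow to the right and rows downward; lengths in m; the calibration is good to about 2 mm. A picture is of the moment at which its call begins: read the wrist's pose just before it. get_calibration takes no time and is no camera call; for the wrist camera it gives the pose at the moment of the call.
A pose or a line that the arm cannot do raises manip.PlanningError and nothing moves.
- manip.hand_in(): hands the job in; it is judged then, once.
Readings, each from a call of its own:
- manip.current_clock(): time.
- manip.current_q(): joint angles.
- manip.current_joint_velocities(): joint speeds.
- manip.current_tau(): joint torques, N m.
- manip.current_tool_pos(): TCP position.
- manip.current_tcp_rot(): TCP orientation.
- manip.current_force(): force on the tool from outside, world axes, zero at the start.
- manip.current_wrist_torque(): the same for the moment, N m.
- manip.current_finger_gap(): finger opening in m.
- manip.current_gripper_force(): force on a finger pad.
Only numpy, scipy, OpenCV 4.12 (cv2) and the standard library are available. Lean on these libraries where they do the work, as an engineer would, in place of code of your own. Each camera call takes 0.05 s, during which the arm holds its last target. There are 200 camera calls.

## Working session

There is one attempt and no reset: what is moved stays moved. The work goes in short steps, each a Python script; the robot and the scene stay as the last script left them, time stands still between calls to the robot, and variables do not carry over. Pictures are saved under pics/ and viewed, at most 10 in all, crops included, and the job is handed in when it is done.

```bash
mkdir -p pics; ls; python3 - <<'E'
from bench import manip, effector, viewer
import cv2
for n in ("scene","side"):
    im=viewer.get_image(n); cv2.imwrite(f"pics/{n}0.png",im[:,:,::-1]); print(n,viewer.get_calibration(n))
print(manip.current_clock(),manip.current_tcp_rot())
E
```

```text
pics
scene {'vfov': 51.20622159696104, 'cx': 280.73194564089874, 'cy': 212.14675058918743, 'dist_coeffs': array([-0.03282762,  0.        ,  0.        ,  0.        ,  0.        ]), 'eye': array([-0.02886305,  0.55967006,  0.61560878]), 'attitude': array([-0.40127282,  0.80738009, -0.38874229,  0.18972862])}
side {'vfov': 48.18828413920239, 'cx': 284.35657994714467, 'cy': 210.86159969447345, 'dist_coeffs': array([-0.13598268,  0.        ,  0.        ,  0.        ,  0.        ]), 'eye': array([ 0.35426134, -0.60932253,  0.42798275]), 'attitude': array([ 0.8361979 , -0.08700877,  0.0441764 , -0.53967675])}
0.1 [ 2.29328763e-01  9.73348613e-01 -8.59109816e-04 -2.42408351e-04]
```

View pics/scene0.png

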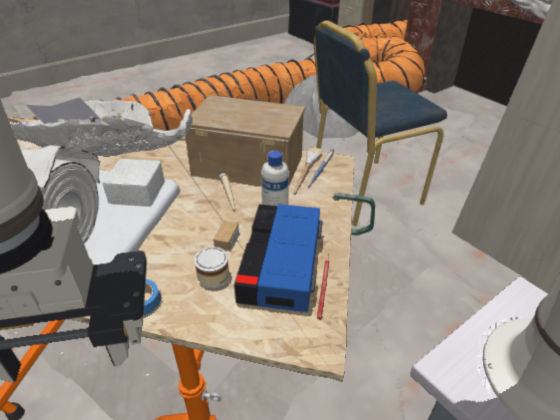

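View pics/side0.png

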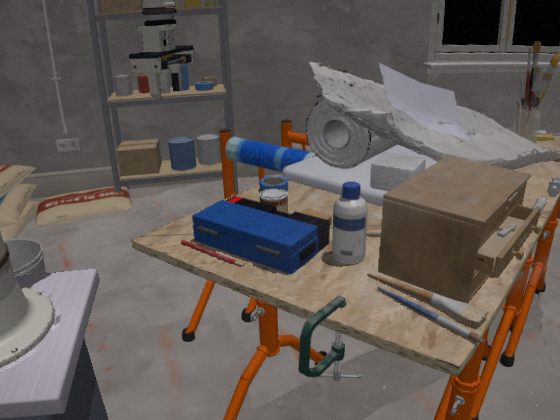

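The scene view shows the case with its red mark at about (247,281). The bottle stands just past the ledge's right end and the tin is near the left end. I'll enlarge it.

```bash
python3 - <<'E'
import cv2
im=cv2.imread("pics/scene0.png")[140:320,190:350]
cv2.imwrite("pics/crop1.png",cv2.resize(im,None,fx=3.3,fy=3.3,interpolation=cv2.INTER_CUBIC))
E
```

```text
(no output)
```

View pics/crop1.png

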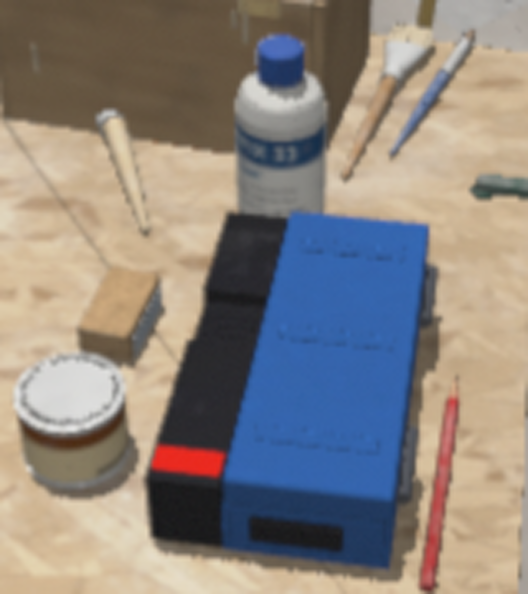

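Crop (3.3x, offset 190,140): lid top corners at (228,487), (390,498), (428,226) and (290,213); mark corners at (157,448), (224,450), (223,474) and (152,472). The notch shows around rows 297–342. The tin is at (72,470), the bottle at (280,215). Next I'll fit the case pose.

```bash
cat > h.py <<'E'
from bench import manip, effector, viewer
import numpy as np, cv2
from scipy.spatial.transform import Rotation as R
from scipy.optimize import least_squares
def cam(c):
    f=210/np.tan(np.radians(c["vfov"])/2); K=np.array([[f,0,c["cx"]],[0,f,c["cy"]],[0,0,1]])
    return K,R.from_quat(c["attitude"]).inv(),np.array(c["eye"]),np.array(c["dist_coeffs"])
def proj(P,c):
    K,Ri,e,d=cam(c); return cv2.projectPoints(Ri.apply(np.atleast_2d(P)-e),np.zeros(3),np.zeros(3),K,d)[0][:,0]
def onplane(uv,z,c):
    K,Ri,e,d=cam(c); n=cv2.undistortPoints(np.array(uv,float).reshape(-1,1,2),K,d)[:,0]
    r=Ri.inv().apply(np.c_[n,np.ones(len(n))]); return e+r*((z-e[2])/r[:,2])[:,None]
def w(p,pose): # case->world
    p=np.atleast_2d(p); return R.from_euler('z',pose[2]).apply(p)+[pose[0],pose[1],0]
def fit(obj,uv,c,x0=(.5,.2,.5)):
    r=least_squares(lambda x:(proj(w(obj,x),c)-uv).ravel(),x0,loss='soft_l1'); return r.x,r.fun.reshape(-1,2)
E
python3 - <<'E'
from h import *
c=viewer.get_calibration("scene")
px=lambda L:np.array(L,float)/3.3+[190,140]
obj=np.array([[.024,.115,.057],[-.065,.115,.057],[-.065,-.115,.057],[.024,-.115,.057],[.063,.092,.05],[.027,.092,.05],[.027,.108,.05],[.063,.108,.05],[.065,.115,.05]])
x,r=fit(obj,px([[228,487],[390,498],[428,226],[290,213],[157,448],[224,450],[223,474],[152,472],[150,480]]),c)
print(x,r.round(1))
P=onplane(px([[265,302],[205,297],[250,345],[190,340]]),.05,c)
print("notch in case",R.from_euler('z',-x[2]).apply(P-[x[0],x[1],0]).round(3))
print("mark,mid,right",w([[.045,.1,.05],[.045,0,.05],[.045,-.115,.05]],x).round(3))
print("tin top",onplane(px([[72,395]]),.049,c),"bottle cap",onplane(px([[282,50]]),.141,c),"cork",onplane(px([[122,295]]),.026,c))
for y in (.1,0): 
  for s in (0,np.pi,np.pi/2,-np.pi/2):
    q=(R.from_euler('z',x[2]+s)*R.from_euler('x',np.pi)).as_quat()
    print(y,s,manip.solve_ik(w([.045,y,.12],x)[0],q))
E
```

```text
[0.45303819 0.18729894 0.77898748] [[-1.4 -2.1]
 [ 2.1  0.4]
 [ 0.4 -1.4]
 [-0.3 -1.4]
 [ 0.6  0.1]
 [ 0.6  1.7]
 [-0.8  1.3]
 [ 0.1 -0.4]
 [-1.3  0.1]]
notch in case [[ 0.026 -0.032  0.05 ]
 [ 0.062 -0.031  0.05 ]
 [ 0.029  0.006  0.05 ]
 [ 0.064  0.007  0.05 ]]
mark,mid,right [[0.415 0.29  0.05 ]
 [0.485 0.219 0.05 ]
 [0.566 0.137 0.05 ]]
tin top [[0.49633292 0.31323107 0.049     ]] bottle cap [[0.5963994  0.09372225 0.141     ]] cork [[0.57497007 0.23396445 0.026     ]]
0.1 0 [-0.66713475  0.35645534  0.0045149   2.01139951 -0.00225451  0.7737424
 -1.45309985]
0.1 3.141592653589793 [-0.16566844  0.4214624  -0.60043934  1.99476013  0.32199902  0.81888886
  1.40157733]
0.1 1.5707963267948966 [-0.40317268  0.37428911 -0.30979791  2.00240586  0.15796313  0.78746399
 -0.02568634]
0.1 -1.5707963267948966 [-1.61690572  0.8419825   1.35612609  2.03839558 -0.94849264  1.11292451
 -2.17286804]
0 0 [-0.50009734  0.39602163  0.03121076  1.950335   -0.0168555   0.79548038
 -1.25131122]
0 3.141592653589793 [-0.02278728  0.45499027 -0.55753242  1.9340131   0.31765622  0.83966289
  1.60033488]
0 1.5707963267948966 [-0.24182726  0.41194923 -0.28353584  1.94131738  0.15540456  0.8091257
  0.16853465]
0 -1.5707963267948966 [-1.39610745  0.89278227  1.35444878  1.97658594 -0.97988249  1.1579589
 -1.98597356]
```

Notch is around case y -0.03 to +0.01. I'll close the fingers across the ledge (tool y along case x), giving a short footprint in y. Next: shut the gripper, go above the mark and take one close look.

```bash
python3 - <<'E'
from h import *
x=np.array([0.4530,0.1873,0.779])
q=(R.from_euler('z',x[2]+np.pi/2)*R.from_euler('x',np.pi)).as_quat()
effector.close(f_grip=20)
manip.move_pose(w([.048,.06,.19],x)[0],q)
c=viewer.get_calibration("wrist"); np.save("wc.npy",c,allow_pickle=True)
im=viewer.get_image("wrist"); cv2.imwrite("pics/w1.png",cv2.resize(im[:,:,::-1],(800,600),interpolation=cv2.INTER_CUBIC))
print(manip.current_clock(),manip.current_tool_pos(),manip.current_force(),manip.current_finger_gap())
print(proj(w([[.063,.092,.05],[.027,.092,.05],[.027,.108,.05],[.063,.108,.05],[.024,.115,.057],[.024,-.115,.057],[.065,-.115,.05]],x),c)*800/560)
E
```

```text
2.925 [0.4445984  0.26580877 0.19030636] [ 0.38100699  0.07953064 -1.09149595] 0.0007184400816323039
[[421.6532234  239.51037193]
 [367.04583548 239.43068304]
 [366.57595712 214.91509577]
 [422.00702914 214.99390736]
 [360.80119011 204.88271746]
 [368.08641667 505.10957996]
 [420.15659775 498.94401004]]
```

View pics/w1.png

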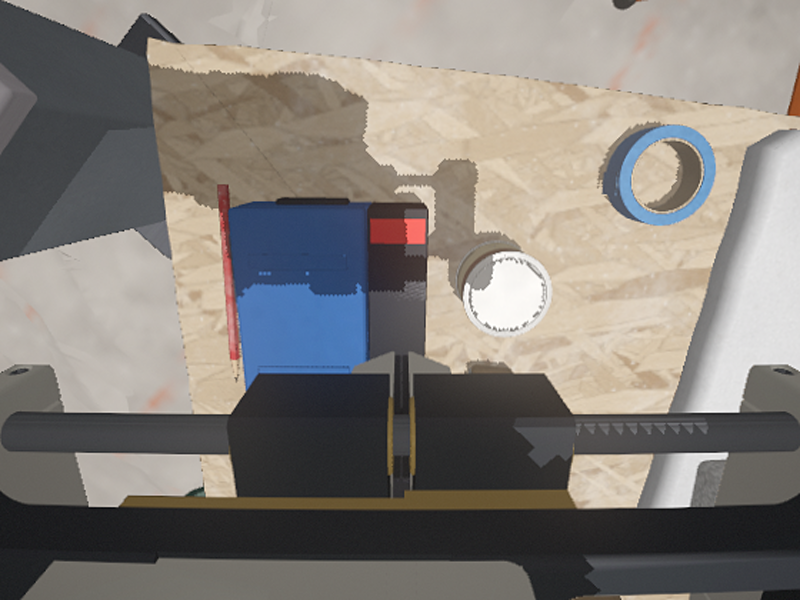

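The wrist view shows the mark corners at (370,219) and (425,243). That is about 3 px right and 4 px down of the prediction, so the case shifts about +2 mm in x and -2.5 mm in y. The fingers are shut. Next: touch down on the mark.

```bash
cat >> h.py <<'E'
X=np.array([0.4530,0.1873,0.779]); X[:2]=w([.002,-.0025,0],X)[0,:2]
Q=(R.from_euler('z',X[2]+np.pi/2)*R.from_euler('x',np.pi)).as_quat()
def tocase(p): return R.from_euler('z',-X[2]).apply(np.array(p)-[X[0],X[1],0])
def go(x,y,z,v): manip.servo_line(w([x,y,z],X)[0],Q,v)
def st(tag=""): print(tag,round(manip.current_clock(),2),tocase(manip.current_tool_pos()).round(4),np.round(manip.current_force()-F0,1),flush=True)
F0=np.zeros(3)
E
python3 - <<'E'
import h; from h import *
go(.048,.1,.12,.1); go(.048,.1,.056,.08); manip.sleep(.2)
h.F0=manip.current_force(); np.save("F0.npy",h.F0); st()
z=.056
while z>.046:
    z-=.001; go(.048,.1,z,.02); st(z)
    if manip.current_force()[2]-h.F0[2]>2.5: break
E
```

```text
5.02 [0.0485 0.0999 0.0565] [0. 0. 0.]
0.055 5.27 [0.048  0.1    0.0551] [-0.8 -0.1 -0.9]
0.054 5.52 [0.0479 0.1    0.0539] [ 0.3 -0.3 -0.9]
0.053 5.77 [0.0479 0.1    0.0529] [-0.  -0.5  0.2]
0.052 6.02 [0.0479 0.1    0.0519] [ 0.7  0.7 -0.9]
0.051 6.27 [0.0479 0.1    0.0509] [-0.1 -0.3  0.8]
0.049999999999999996 6.52 [0.0482 0.1    0.0503] [-0.  -1.4  4.1]
```

```bash
python3 - <<'E'
import h; from h import *
h.F0=np.load("F0.npy")
y=.1; n=0; zc=.0495
while y>-.04:
    y-=.004; go(.048,y,zc,.02); st(round(y,3))
    p=tocase(manip.current_tool_pos()); f=manip.current_force()-h.F0
    n=n+1 if f[2]<2 and p[2]<.0501 else 0
    if n>=2 or np.hypot(f[0],f[1])>15 or f[2]>20: break
E
```

```text
0.096 6.87 [0.0486 0.0985 0.0503] [-6.1  2.8  8.7]
0.092 7.22 [0.0492 0.0938 0.0503] [-3.5  2.7  7. ]
0.088 7.57 [0.0493 0.0897 0.0503] [-1.9  3.3  7.7]
0.084 7.92 [0.0494 0.0856 0.0503] [-2.2  3.   6. ]
0.08 8.27 [0.0494 0.0816 0.0503] [-2.4  3.3  6.9]
0.076 8.62 [0.0494 0.0776 0.0503] [-3.   3.2  6. ]
0.072 8.97 [0.0494 0.0736 0.0503] [-2.9  2.6  7.3]
0.068 9.32 [0.0494 0.0696 0.0503] [-2.   2.9  7.2]
0.064 9.67 [0.0494 0.0656 0.0503] [-2.5  2.2  6. ]
0.06 10.02 [0.0494 0.0616 0.0503] [-2.6  2.4  6.7]
0.056 10.37 [0.0494 0.0576 0.0503] [-2.5  2.1  5.7]
0.052 10.72 [0.0494 0.0536 0.0503] [-2.8  2.6  6.8]
0.048 11.07 [0.0494 0.0496 0.0503] [-2.8  3.5  6.9]
0.044 11.42 [0.0494 0.0456 0.0503] [-2.5  2.1  6.7]
0.04 11.77 [0.0495 0.0416 0.0503] [-2.7  3.4  7.8]
0.036 12.12 [0.0494 0.0377 0.0503] [-2.5  3.1  6.2]
0.032 12.47 [0.0494 0.0336 0.0503] [-3.3  1.8  6.4]
0.028 12.82 [0.0494 0.0297 0.0503] [-3.1  3.1  7.2]
0.024 13.17 [0.0494 0.0257 0.0503] [-3.1  1.6  7.7]
0.02 13.52 [0.0494 0.0217 0.0503] [-2.4  3.2  6.9]
0.016 13.87 [0.0494 0.0177 0.0503] [-2.8  3.2  7.2]
0.012 14.22 [0.0494 0.0137 0.0503] [-2.   2.7  6.5]
0.008 14.57 [0.0494 0.0096 0.0503] [-2.3  2.   6.9]
0.004 14.92 [0.0494 0.0055 0.0502] [-1.3  3.   7.8]
-0.0 15.27 [0.0492 0.0013 0.0501] [-1.5  2.3  5.4]
-0.004 15.62 [ 0.0477 -0.0044  0.0492] [-0.9 -0.5 -0.8]
-0.008 15.97 [ 0.0478 -0.0083  0.0494] [ 0.3 -1.1 -0.4]
```

The fingers dropped off the ledge edge near y ≈ -0.002, which puts the notch centre near -0.013 and agrees with the picture. Centre there and press.

```bash
python3 - <<'E'
import h; from h import *
h.F0=np.load("F0.npy")
go(.047,-.013,.0495,.02); st(); z=.0495
while z>.031:
    z-=.001; go(.047,-.013,z,.02); st(round(z,4))
    if manip.current_force()[2]-h.F0[2]>22: break
manip.sleep(.3); st("held")
E
```

```text
16.38 [ 0.0469 -0.0132  0.0495] [ 0.6  0.1 -0.5]
0.0485 16.62 [ 0.047  -0.0128  0.0484] [ 0.  -0.1 -0.7]
0.0475 16.88 [ 0.0469 -0.0129  0.0474] [ 1.   0.2 -0.7]
0.0465 17.12 [ 0.0469 -0.013   0.0464] [-0.1  0.2 -0.7]
0.0455 17.38 [ 0.0469 -0.013   0.0454] [ 0.1 -0.9 -0.2]
0.0445 17.62 [ 0.0469 -0.0129  0.0444] [ 0.8  0.2 -0.4]
0.0435 17.88 [ 0.0469 -0.013   0.0434] [ 0.7 -0.5 -0.6]
0.0425 18.12 [ 0.047  -0.013   0.0425] [ 0.8 -0.4 -0.5]
0.0415 18.38 [ 0.047  -0.013   0.0416] [-0.3 -0.5  1.2]
0.0405 18.62 [ 0.047  -0.013   0.0406] [-0.2 -0.3  3.1]
0.0395 18.88 [ 0.047  -0.013   0.0395] [-0.6 -0.1  3.6]
0.0385 19.12 [ 0.047  -0.013   0.0384] [ 0.  -0.5  2.4]
0.0375 19.38 [ 0.047  -0.013   0.0374] [-0.2 -0.1  1.8]
0.0365 19.62 [ 0.047  -0.013   0.0364] [-0.1 -0.1  2.4]
0.0355 19.88 [ 0.047  -0.013   0.0354] [-0.7 -0.6  2. ]
0.0345 20.12 [ 0.047  -0.013   0.0344] [-0.5 -0.5  2. ]
0.0335 20.38 [ 0.0471 -0.013   0.0342] [-3.3 -1.4 10. ]
0.0325 20.62 [ 0.0471 -0.013   0.0341] [-4.9 -2.9 18.8]
0.0315 20.88 [ 0.0471 -0.013   0.034 ] [-7.3 -2.2 27.4]
held 21.18 [ 0.0471 -0.013   0.034 ] [-8.1 -3.4 26.8]
```

The catch reached its hard stop after 8 mm of travel. Now lift straight up, move clear and check.

```bash
python3 - <<'E'
import h; from h import *
h.F0=np.load("F0.npy")
go(.047,-.013,.06,.04); go(.047,-.013,.2,.12)
manip.move_pose([.29,.50,.25],Q); manip.sleep(.3); st()
im=viewer.get_image("scene"); a=im[140:320,190:350,::-1]
b=viewer.get_image("side")[160:280,170:380,::-1]
cv2.imwrite("pics/e1.png",np.hstack([cv2.resize(a,(440,495),interpolation=cv2.INTER_CUBIC)[:,:440]])) 
cv2.imwrite("pics/e2.png",cv2.resize(b,None,fx=3.3,fy=3.3,interpolation=cv2.INTER_CUBIC))
E
```

```text
25.01 [0.1019 0.3385 0.2499] [ 0.5 -0.4 -0.2]
```

View pics/e1.png

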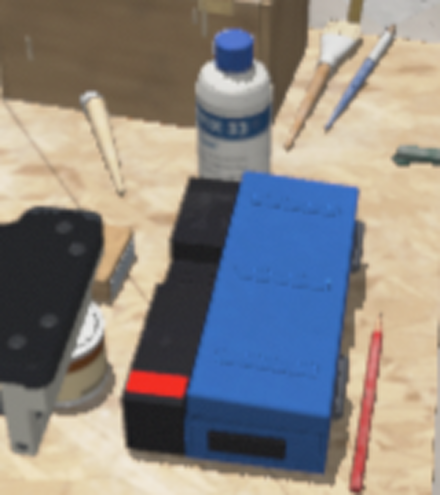

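View pics/e2.png

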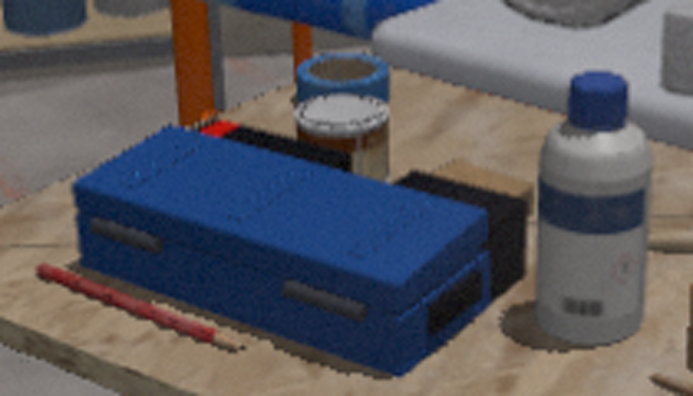

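Both views show the lid ajar, with the back edge raised and a wedge gap at the right end near (450,280) in the side crop. The notch is deeper, the bystanders have not moved and the arm is clear.

```bash
python3 -c "
from bench import manip
print(manip.hand_in())"
```

```text
the job is handed in; nothing more can be done
None
```

The catch is pressed fully down (8 mm, to its hard stop), the lid stands ajar, the arm is clear, nothing around the case was moved, and the job is handed in at about 25 s on the robot's clock.

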